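# Touch-dry test on the pump's primer panel

### The arm

A 6-joint arm with a two-finger parallel gripper is mounted at the origin on the work surface. World frame = base frame: x ahead of the robot, y to its left, z up, the work surface at z = 0. Lengths are in mm, angles in degrees, forces in N, time in s.
With the tool pointing down it reaches from about 300 to 850 mm from the base axis. Payload 4.2 kg.
Tool frame: the origin (TCP) lies midway between the tips of the shut fingers; the grasp point (between the pads) lies 19 mm behind it (env.hold_point_z is the z of the grasp point in the tool frame, in mm); z points along the fingers, y is the direction in which the jaws open and shut (so a half turn about z gives the same grasp; the last joint's range is limited). The gripper opens to 91 mm and grips with 3 to 60 N. Pads are 32 mm wide; open, the fingers measure 118 mm over their backs; the gripper's body (76 mm by 178 mm) begins 60 mm behind the grasp point.
Start: joints at [72.708, 18.312, 89.639, -0, 72.044, -1.146], TCP at [159.901, 552.336, 213.976] pointing down, gripper open.
Joint ranges: [-177.97, 177.97], [-48.28, 115.42], [12.27, 149.76], [-77.06, 257.06], [2.81, 150.46], [-146.56, 146.56]. Speed limits (degrees/s): [147.25, 147.25, 180, 180, 180, 180].

### API

Orientations are given as [roll, pitch, yaw] about the fixed x, y, z axes, in that order (R = Rz(yaw) Ry(pitch) Rx(roll)).
In Python, from workcell import env, grab_frame, camera_params, spotter gives the robot as it stands. The module is installed in compiled form; this text tells all that it offers.
- The arm moves only by the shell command python3 -m jog 'ROWS' [FORCE]. ROWS is text: rows parted by semicolons, each of 7 numbers parted by spaces: the turn, a rotation vector about the world's x, y, z in units of 5 degrees (1.0 is 5 degrees), then the shift along the world's x, y, z in units of 25 mm (1.0 is 25 mm), then the opening, from 0 (shut) to 1 (fully open). A call has 1 to 5 rows; each row is the pose to reach, as a shift and turn from the pose commanded when the call began; what a row does not reach only later rows make up. A row lasts 1/8 s, in which the tool goes at most 62.5 mm and 10.7 degrees, less where a joint would pass 70% of its speed; a pose out of reach is approached as far as the arm can. A call with a gripper value outside its range is refused whole. The fingers move at their own pace and stop on an object; FORCE is the grip in N (left out, the last holds). Time passes only in rows, so rows that repeat a pose let the fingers close. It gives the time, the measured TCP pose, the force and the opening at its end, in the units of the state.
- env.state(): the state, without advancing time (a new reading comes with each control period).
- grab_frame(name): name is "side" or "top" or "wrist"; returns the picture (400x640x3 uint8, red, green, blue); there is no depth.
- camera_params(name): a dict with "K" (3x3 intrinsics, pixels), "rvec" (rotation vector, rad) and "tvec" (3), from world to camera coordinates, as OpenCV has them. Camera axes: x right, y down, z forward; pixel columns grow to the right and rows downward; lengths in mm; the calibration is good to about 2 mm. A picture is of the moment at which its call begins: read the wrist's pose just before it. camera_params takes no time and is no camera call; for the wrist camera it gives the pose at the moment of the call.
- env.job_done(): hands the job in, once; it reports no verdict.
Trained networks look in the newest picture that a camera, given by its name, has taken for a name from the list of things; names that differ only in an ending like _2 or _b are one class to them, and where a whole thing is asked for, a point or a joint stands for the part that bears it (a point fixed in the world has none). Each returns a list of dicts, best first, with "conf" (0 to 1); they miss things now and then, are a little off and sometimes report something else, mostly with a low value. They report only what shows in the picture. A call takes as long as a camera call. They do not tell look-alikes from the thing itself.
- spotter.look_for(query, camera): "box" ([left, top, width, height] in pixels, round what is visible of it).
- spotter.trace(query, camera): "region" (400x640 bool, what is visible of it) and "box" ([left, top, width, height] in pixels, round what is visible of it).
The state is a dict: "time_s": time; "qpos": joint angles; "qvel": joint speeds; "effort": joint torques, N m; "ee_pos": TCP position; "ee_rot": TCP orientation; "force": force on the tool from outside, world axes, zero at the start; "torque": the same for the moment, N m; "gripper_width": finger opening in mm.
Only numpy, scipy, OpenCV 4.12 (cv2) and the standard library are available. Lean on these libraries where they do the work, as an engineer would, in place of code of your own. Each camera call takes 0.05 s, during which the arm holds its last target. There are 200 camera calls.

### The job

Check whether the pump's red-brown primer is touch-dry: rest your fingertips lightly for a moment on the outer half of the red-brown test panel in the drying rack, beyond its tape strip, and draw back; then press the green button of the timer to start the next drying interval, and draw clear. Do not touch the inner half of that panel, the other panels and their clips or the wet pump, do not push down the timer's red button, and do not lift or shift the timer or knock about the other things on the bench.

Things in the scene. Friction and masses are not known exactly. Their poses are not given: they have to be found in the camera images.
- red_outer: OUTER half of the red-brown test panel: the part to touch. 70 x 70 mm, from the cream tape strip to the free end (small dark hang hole at the edge). Origin: centre of its top face, 183 mm above the bench; x points back to the clip, y along the width, z up. Gaps of 20 to 45 mm to neighbouring panels at the same height.
- red_inner: inner half of the red-brown panel, between clip and tape, 65 mm long, 70 mm wide, with the tape strip; origin at the centre of its top face, same axes. Kept unmarked for the thickness measurement.
- red_panel (a joint): springing of the red-brown panel at its clip, rad: near 0 (about 0.007 of sag) at rest, grows as the free end is pressed down. It bends like a leaf spring of 8 N m/rad: about 0.6 N for each mm down at the centre of the outer half, which springs back when let go.
- red_clip: steel spring clip on the rack's bar that holds the red-brown panel; fixed. Origin at its foot on top of the bar, 170 mm above the bench; panel towards its -x; panel top 13 mm above the origin; the clip's wire lever rises to 36 mm above the origin.
- green_clip: clip with the wet dark green panel (same make and size as the red one; centre of its outer half 133 mm towards the clip's -x).
- grey_clip: clip with the wet grey panel (same make and size).
- yellow_clip: clip with the wet cream-yellow panel (same make and size).
- rack: drying rack, fixed: a square tube bar 500 mm long along the rack's y, top 170 mm above the bench, on two posts with flat feet. Origin on the bench under the middle of the bar; the four panels stand out to its -x, about 105 mm apart in an order that changes. Each is a thin steel sheet, 70 mm wide, 150 mm long.
- timer: grey interval timer, loose on the bench, 110 mm (x) by 130 mm (y), 37 mm tall without buttons, 0.4 to 0.8 kg; origin at the centre of its underside. Dark display along its -x edge; two round push buttons in black rims on its top, 72 mm apart along y.
- start_button_top (a point): centre of the top face of the green start button (30 mm diameter, towards the timer's +y, 55 mm above the bench when not pressed; z is up, pressed straight down).
- start_button (a joint): green start button: 0 up, 0.006 m fully down; a spring of about 1.5 N at first to 5 N fully down; it counts from 0.004 m and springs back.
- reset_button_top (a point): centre of the top face of the red reset button (same make, towards the timer's -y).
- reset_button (a joint): red reset button: 0 up, 0.006 m fully down.
- pump: freshly primed red-brown pump with green-masked flanges on a channel skid, to the robot's left, about 310 mm long (x), 165 mm wide, 230 mm tall; fixed; paint still wet. Origin under its middle on the bench.
- tape_roll: roll of cream masking tape lying flat, 104 mm outside diameter, 25 mm tall; loose; origin at the centre of its underside
- primer_tin: round tin of red-brown primer, 86 mm diameter, 115 mm tall; loose; origin at the centre of its underside
- hardener_bottle: pale bottle with a red cap, 60 mm diameter, 150 mm tall; loose; origin at the centre of its underside
- mixing_cup: open white plastic cup, 84 mm rim diameter, 100 mm tall; loose; origin at the centre of its underside
- brush: paint brush lying flat, 200 mm long, about 20 mm thick; loose; origin at the centre of its underside
- putty_knife: putty knife lying flat with a black handle, 200 mm long, about 20 mm thick; loose; origin at the centre of its underside
Mind the look-alikes: they are no part of the job. What is shaped like the timer but turquoise is not meant.

How it is judged:
By the outcome, as a careful person would: the job done as asked, in the order asked, and still so for the second after the job is handed in, with the robot touching nothing.
It also fails if it takes over 42 s, if anything falls off the work surface, if the arm or the gripper's body presses on something with over 40 N, if the wrist force passes 120 N, or if a joint passes its speed limit or range.

## Working session

There is one attempt and no reset: what is moved stays moved. The work goes in short steps, Python scripts to look and compute and a shell command to move; the robot and the scene stay as the last step left them, time stands still between calls to the robot, and variables do not carry over. Pictures are saved under pics/ and viewed, about 8 in all and at most 12, crops included, and the job is handed in when it is done.

```bash
mkdir -p pics; cat > h.py <<'E'
import numpy as np,cv2
from workcell import env,grab_frame,camera_params,spotter
def save(im,n): cv2.imwrite('pics/'+n,cv2.cvtColor(im,cv2.COLOR_RGB2BGR))
def ray(c,u,v,z):
    p=camera_params(c) if isinstance(c,str) else c
    R=cv2.Rodrigues(np.array(p['rvec'],float))[0];t=np.array(p['tvec'],float).ravel()
    d=R.T@np.linalg.inv(np.array(p['K']))@[u,v,1.];o=-R.T@t
    return o+d*(z-o[2])/d[2]
def proj(c,P):
    p=camera_params(c) if isinstance(c,str) else c
    return cv2.projectPoints(np.array(P,float).reshape(-1,3),np.array(p['rvec'],float),np.array(p['tvec'],float),np.array(p['K'],float),None)[0].reshape(-1,2)
E
python3 - <<'E'
from h import *
s=env.state();print(s['ee_pos'],s['ee_rot'],s['force'],s['gripper_width'])
t=grab_frame('top');w=grab_frame('side')
save(np.vstack([t,w])[:, :],'a.png')
for c in('top','side'):
  for q in('red_outer','red_inner','timer','start_button_top','reset_button_top','red_clip','pump'):
    print(c,q,[(round(d['conf'],2),d['box']) for d in spotter.look_for(q,c)][:4])
i=cv2.resize(np.vstack([t,w]),(480,600));save(t,'top.png');save(w,'side.png')
E
```

```text
[159.74394154 551.8431379  213.10777825] [-1.79896693e+02 -3.71616656e-04  1.63854961e+02] [-0.01794667  0.9373759  -0.00316489] 91.5085881680252
top red_outer [(0.57, [314.9, 177.0, 18.2, 15.9])]
top red_inner [(0.73, [311.7, 157.9, 18.7, 17.3])]
top timer [(0.84, [388.0, 239.0, 34.9, 40.7]), (0.79, [383.8, 187.5, 39.1, 35.5]), (0.35, [444.3, 163.6, 21.9, 27.1])]
top start_button_top [(0.56, [394.7, 194.6, 8.4, 6.5]), (0.36, [411.4, 245.9, 7.1, 6.8])]
top reset_button_top [(0.51, [401.6, 261.9, 3.5, 8.9])]
top red_clip [(0.97, [309.9, 142.4, 22.4, 48.1]), (0.21, [312.3, 158.0, 17.7, 15.4])]
top pump [(0.76, [135.0, 170.4, 68.3, 82.2])]
side red_outer [(0.57, [309.3, 176.2, 26.5, 9.0]), (0.22, [305.7, 159.3, 46.3, 12.4])]
side red_inner [(0.6, [329.3, 175.0, 20.1, 11.3])]
side timer [(0.95, [240.0, 274.1, 46.3, 39.9]), (0.63, [307.2, 261.0, 43.5, 48.2]), (0.3, [311.6, 174.5, 50.6, 15.4])]
side start_button_top [(0.69, [328.6, 280.6, 9.8, 13.8]), (0.42, [332.2, 265.8, 4.6, 7.5])]
side reset_button_top [(0.57, [247.1, 280.2, 12.6, 13.0]), (0.48, [326.2, 281.0, 10.3, 12.9]), (0.3, [368.8, 305.6, 28.3, 39.5])]
side red_clip [(0.89, [310.4, 171.7, 54.9, 18.3])]
side pump [(0.64, [248.2, 97.3, 64.3, 58.8])]
```

View pics/top.png

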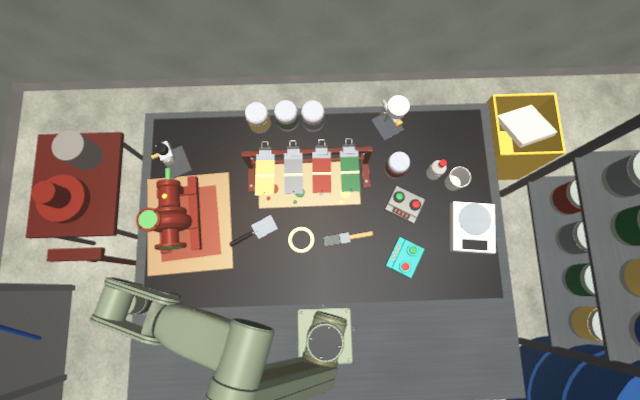

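View pics/side.png

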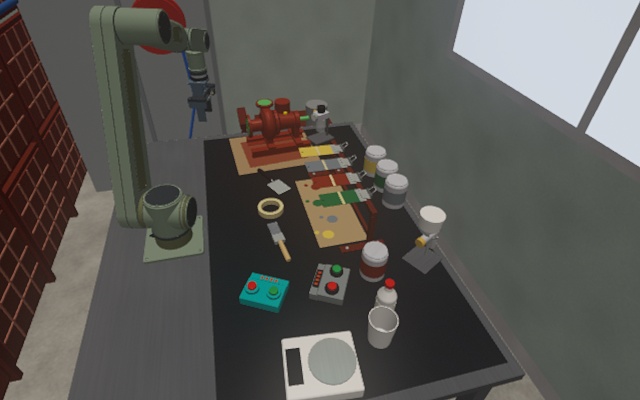

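The top view shows the red-brown panel at about (321,173), between the grey (293) and dark green (349) panels. The grey timer is at (405,204), with its green button at about (399,196) and red at (415,205). 

Candidates that could be confused:
- **Timer:** grey (405,204), or the turquoise look-alike (405,257), which is rejected.
- **Panel:** red-brown (321,173), against yellow (265), grey (293) and green (349). The pump and primer tin (399,163) are also red-brown.

I'll check the choice in a close crop.

```bash
python3 - <<'E'
from h import *
t=grab_frame('top')
save(cv2.resize(t[135:225,240:440],(800,360),interpolation=cv2.INTER_CUBIC),'crop.png')
def m(q,c,z):
    for d in spotter.trace(q,c)[:3]:
        r=d['region'];v,u=np.nonzero(r);R=cv2.minAreaRect(np.c_[u,v].astype(np.float32))
        cs=[ray(c,a,b,z)[:2].round(0).tolist() for a,b in cv2.boxPoints(R)]
        print(c,q,round(d['conf'],2),u.mean().round(1),v.mean().round(1),ray(c,u.mean(),v.mean(),z).round(1)[:2],cs)
m('red_outer','top',183);m('red_inner','top',183);m('timer','top',37);m('start_button_top','top',55);m('reset_button_top','top',55)
for q in('grey_clip','green_clip','red_clip','yellow_clip'):m(q,'top',183)
grab_frame('side')
m('red_outer','side',183);m('red_inner','side',183);m('start_button_top','side',55);m('reset_button_top','side',55)
hs=cv2.cvtColor(t,cv2.COLOR_RGB2HSV)
p=t[185:225,382:428].astype(int)
for n,mk in(('g',(p[...,1]>p[...,0]+40)),('r',(p[...,0]>p[...,1]+60))):
    v,u=np.nonzero(mk);print(n,len(u),u.mean()+382,v.mean()+185,ray('top',u.mean()+382,v.mean()+185,55))
print(camera_params('wrist'))
E
```

```text
top red_outer 0.72 321.0 183.0 [563.1  -4.3] [[599.0, 28.0], [597.0, -39.0], [527.0, -37.0], [530.0, 30.0]]
top red_outer 0.46 305.8 181.4 [571.2  52.3] [[698.0, 296.0], [704.0, -195.0], [478.0, -191.0], [473.0, 285.0]]
top red_outer 0.42 320.8 165.6 [630.7  -5.9] [[662.0, 27.0], [659.0, -41.0], [597.0, -39.0], [599.0, 28.0]]
top red_inner 0.86 321.8 165.3 [631.6  -9.6] [[662.0, 23.0], [659.0, -45.0], [601.0, -43.0], [603.0, 24.0]]
top red_inner 0.64 320.8 169.5 [615.3  -5.3] [[717.0, 32.0], [717.0, -42.0], [524.0, -41.0], [524.0, 31.0]]
top timer 0.91 404.1 204.8 [ 498.9 -338.6] [[481.0, -250.0], [586.0, -310.0], [519.0, -427.0], [416.0, -367.0]]
top timer 0.86 403.9 256.8 [ 290.4 -322.2] [[262.0, -240.0], [375.0, -306.0], [319.0, -406.0], [208.0, -340.0]]
top start_button_top 0.54 412.7 249.3 [ 317.1 -354.9] [[317.0, -339.0], [334.0, -358.0], [318.0, -372.0], [301.0, -353.0]]
top start_button_top 0.44 398.6 195.9 [ 532.4 -315.3] [[545.0, -302.0], [544.0, -330.0], [519.0, -328.0], [520.0, -300.0]]
top reset_button_top 0.57 414.6 203.7 [ 498.3 -377.3] [[514.0, -364.0], [513.0, -392.0
[... 1492 characters left out ...]
0.0], [478.0, -394.0]]
side reset_button_top 0.51 251.3 286.1 [ 250.1 -325.2] [[239.0, -306.0], [264.0, -312.0], [260.0, -343.0], [235.0, -337.0]]
side reset_button_top 0.26 328.9 164.2 [675.5 276.9] [[568.0, 318.0], [811.0, 319.0], [788.0, 234.0], [554.0, 235.0]]
g 44 399.0681818181818 195.95454545454547 [ 532.25998109 -317.37949761   55.        ]
r 81 410.0 207.11111111111111 [ 485.1574689 -357.7355861   55.       ]
{'K': array([[306.47540087,   0.        , 318.77659221],
       [  0.        , 306.47540087, 200.43948776],
       [  0.        ,   0.        ,   1.        ]]), 'rvec': array([-2.33985227, -1.75912488, -0.2263988 ]), 'tvec': array([-575.15626065,  -29.06990869,  390.78241477])}
```

View pics/crop.png

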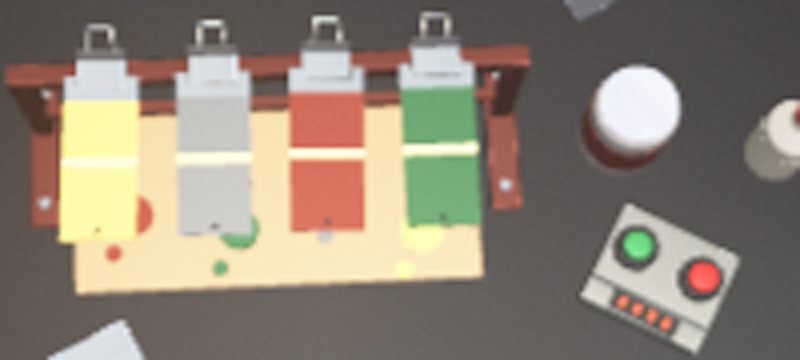

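The crop confirms it. The red-brown panel is third from left, with cream tape at about px 321,173 and a hang hole at the front edge. The grey timer has its green button on the left (+y) and red on the right. Both cameras put the outer half near (562,-6,183) and the button near (532,-317,55). I'll shut the gripper, rise and move away from the pump.

```bash
python3 -m jog '0 0 0 0 -1 2 0;0 0 0 0 -3 3.5 0;0 0 0 0.5 -5.4 3.6 0;0 0 0 1 -7.8 3.6 0;0 0 0 2 -10 3.6 0' 10 && python3 -m jog '0 0 1 1.5 -2 0 0;0 0 1.6 3 -4 0 0;0 0 2.2 5 -5.5 0 0;0 0 2.8 7 -7 0 0;0 0 3.2 9 -8.5 0 0'
python3 - <<'E'
from h import *
p=camera_params('wrist');R=cv2.Rodrigues(np.array(p['rvec']))[0];print(env.state()['ee_pos'],'cam',-R.T@np.array(p['tvec']).ravel())
grab_frame('top')
for q,z in(('hardener_bottle',150),('primer_tin',115),('mixing_cup',100)):
    for d in spotter.look_for(q,'top')[:2]:
        l,t,w,h=d['box'];print(q,d['conf'],d['box'],[ray('top',a,b,z)[:2].round() for a,b in((l,t),(l+w,t+h))])
E
```

```text
time_s: 2.17
ee_pos: [209.7, 300.4, 304.3]
ee_rot: [179.9, 0.0, 164.0]
force: [0.3, -0.1, -0.2]
gripper_width: 43.9
time_s: 2.8
ee_pos: [436.3, 88.2, 304.3]
ee_rot: [180.0, 0.1, 179.9]
force: [0.7, 1.8, -0.3]
gripper_width: 0.3
[436.30292672  88.16664846 304.33909338] cam [364.9272757   88.51056127 475.27360232]
hardener_bottle 0.74 [428.4, 160.0, 18.9, 17.6] [array([ 650., -422.]), array([ 577., -488.])]
hardener_bottle 0.65 [312.4, 144.2, 18.3, 48.9] [array([729.,  24.]), array([531., -40.])]
primer_tin 0.71 [384.9, 153.8, 26.1, 24.1] [array([ 692., -262.]), array([ 590., -357.])]
mixing_cup 0.7 [443.7, 167.6, 23.2, 25.0] [array([ 632., -494.]), array([ 527., -575.])]
mixing_cup 0.28 [135.4, 169.8, 66.2, 83.0] [array([663., 729.]), array([326., 457.])]
```

```bash
python3 -m jog '0 0 0 1 -2 0 0;0 0 0 2.6 -3.8 0 0;0 0 0 2.6 -3.8 0 0;0 0 0 2.6 -3.8 0 0'
python3 - <<'E'
from h import *
s=env.state();print(s['ee_pos'],s['force']);p=camera_params('wrist');w=grab_frame('wrist');save(w,'w1.png')
for q in('red_outer','red_inner'):
  for d in spotter.trace(q,'wrist')[:2]:
    v,u=np.nonzero(d['region']);R=cv2.minAreaRect(np.c_[u,v].astype(np.float32))
    print(q,d['conf'],d['box'],ray(p,*R[0],183),[ray(p,a,b,183)[:2].round().tolist() for a,b in cv2.boxPoints(R)])
print(proj(p,s['ee_pos']))
E
```

```text
time_s: 3.5
ee_pos: [498.8, -3.8, 304.0]
ee_rot: [179.9, -0.0, 179.9]
force: [-1.3, -0.8, -0.5]
gripper_width: 0.4
[498.80071242  -3.7882059  304.03610816] [-1.30947276 -0.82290181 -0.47364385]
red_outer 0.57 [281.6, 221.1, 67.7, 14.9] [532.33953761  -5.86543344 183.        ] [[539.0, -41.0], [525.0, -40.0], [525.0, 29.0], [539.0, 29.0]]
red_outer 0.53 [473.9, 218.2, 88.2, 179.9] [618.99444049 197.86957824 183.        ] [[728.0, 147.0], [507.0, 173.0], [525.0, 242.0], [755.0, 227.0]]
[[318.40387274 242.96360898]]
```

View pics/w1.png

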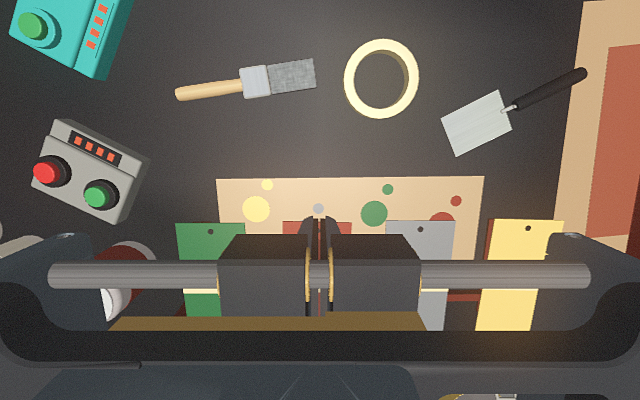

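The wrist view shows the red panel's free end at about (316,222), under the fingers. That gives an edge at x≈525 and y from -41 to 29, so the outer half is centred at about (560,-6), which agrees with the top view. Next I'll hover above it.

```bash
python3 -m jog '0 0 0 1 0 -0.5 0;0 0 0 2.2 -0.1 -2 0;0 0 0 2.2 -0.1 -3.6 0;0 0 0 2.2 -0.1 -4.2 0;0 0 0 2.2 -0.1 -4.2 0'
python3 - <<'E'
from h import *
s=env.state();print(s['ee_pos'],s['force'],s['torque'])
p=camera_params('side')
w=grab_frame('side');save(cv2.resize(w[140:215,270:390],(800,500),interpolation=cv2.INTER_CUBIC),'s1.png')
u=grab_frame('top');save(cv2.resize(u[135:215,260:380],(600,400),interpolation=cv2.INTER_CUBIC),'t2.png')
print(proj('side',s['ee_pos']),proj('side',[556,-6,183]))
p=camera_params('wrist');grab_frame('wrist')
for q in('start_button_top','reset_button_top'):
  for d in spotter.trace(q,'wrist')[:2]:
    v,u=np.nonzero(d['region']);print(q,d['conf'],d['box'],ray(p,u.mean(),v.mean(),55))
E
```

```text
time_s: 4.28
ee_pos: [554.3, -7.0, 199.0]
ee_rot: [180.0, -0.1, 179.9]
force: [0.8, -0.0, 0.6]
gripper_width: 0.5
[554.25833018  -7.03009279 198.97277587] [ 0.83603895 -0.01965723  0.64322144] [0.04504201 0.05583787 0.01490495]
[[320.2496113  178.07773458]] [[320.49286165 181.32293353]]
start_button_top 0.67 [5.7, 150.8, 29.6, 30.1] [ 531.13111227 -316.98607161   55.        ]
reset_button_top 0.71 [483.5, 7.8, 155.5, 109.4] [432.91488663 210.86508707  55.        ]
```

View pics/s1.png

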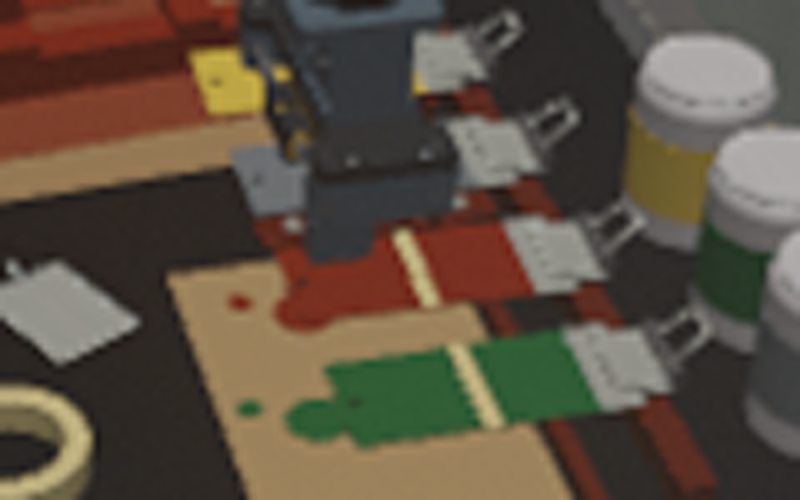

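The crop shows the fingers hovering over the outer half, clear of the tape. I'll come down gently.

```bash
python3 -m jog '0 0 0 0.1 0 -0.3 0;0 0 0 0.1 0 -0.5 0;0 0 0 0.1 0 -0.6 0;0 0 0 0.1 0 -0.68 0;0 0 0 0.1 0 -0.72 0'; python3 -m jog '0 0 0 0 0 -0.02 0;0 0 0 0 0 -0.04 0;0 0 0 0 0 -0.04 0;0 0 0 0 0 -0.04 0;0 0 0 0 0 -0.04 0'
python3 - <<'E'
from h import *
for i in range(4):
  grab_frame('side');s=env.state();print(s['ee_pos'],s['force'],s['torque'])
E
```

```text
time_s: 5.15
ee_pos: [557.3, -7.7, 180.9]
ee_rot: [180.0, -0.0, 179.9]
force: [-1.0, 0.7, 0.6]
gripper_width: 0.4
time_s: 5.78
ee_pos: [557.3, -7.7, 180.0]
ee_rot: [180.0, -0.0, 179.9]
force: [-1.9, -0.5, 1.3]
gripper_width: 0.5
[557.33009828  -7.67736291 180.00428753] [-2.25898016 -0.14857961  1.63605294] [ 0.08139907  0.19542831 -0.04934309]
[557.35331381  -7.68004242 179.99057831] [-1.63914405  0.64295741  2.15336281] [-0.0199203   0.27705633 -0.03941617]
[557.32683889  -7.68479645 179.97279768] [-0.85535509 -0.18149718  1.26058217] [-0.01975611  0.22439763 -0.02256484]
[557.33992486  -7.68141663 179.98804456] [-1.65429073 -0.53800275  2.07041157] [-0.07359862  0.29738256  0.05470058]
```

Fz averages about 1.7 N at 3 mm down, which matches the expected 0.6 N/mm. I'll go 1.5 mm further to be sure, then draw back.

```bash
python3 -m jog '0 0 0 0 0 -0.06 0;0 0 0 0 0 -0.06 0;0 0 0 0 0 -0.06 0'
python3 - <<'E'
from h import *
F=[]
for i in range(6):
  grab_frame('side');s=env.state();F.append(s['force'])
print(s['ee_pos'],np.mean(F,0))
E
python3 -m jog '0 0 0 0 0 0.3 0;0 0 0 0 0 1.2 0;0 0 0 0 0 3 0;0 0 0 0 0 4 0;0 0 0 0 0 4 0'
python3 - <<'E'
from h import *
F=[]
for i in range(4):
  grab_frame('top');s=env.state();F.append(s['force'])
print(s['ee_pos'],np.mean(F,0))
E
```

```text
time_s: 6.35
ee_pos: [557.5, -7.7, 178.6]
ee_rot: [180.0, 0.0, 179.9]
force: [-0.8, -0.3, 2.0]
gripper_width: 0.4
[557.48044867  -7.64645551 178.52674545] [-1.02800375 -0.14606468  2.56168632]
time_s: 7.28
ee_pos: [558.6, -7.6, 280.5]
ee_rot: [180.0, 0.3, 179.9]
force: [0.9, 0.6, -1.0]
gripper_width: 0.6
[556.62764599  -7.63245131 276.7269504 ] [-0.42348158 -0.23227644 -0.29948184]
```

The touch is confirmed: 2.6 N at 4.5 mm down, and about 0 N after drawing back. Next I'll go over to above the timer at height.

```bash
python3 -m jog '0 0 0 -0.2 -2.4 0 0;0 0 0 -0.4 -4.8 0 0;0 0 0 -0.6 -7.3 0 0;0 0 0 -0.8 -9.8 0 0;0 0 0 -1 -12.3 0 0' && python3 -m jog '0 0 0 0 0 -1 0;0 0 0 0 0 -3 0;0 0 0 0 0 -5 0;0 0 0 0 0 -6.8 0;0 0 0 0 0 -6.8 0'
python3 - <<'E'
from h import *
s=env.state();print(s['ee_pos'],s['force'])
p=camera_params('wrist');w=grab_frame('wrist');save(w,'w2.png')
for q in('start_button_top','reset_button_top'):
  for d in spotter.trace(q,'wrist')[:2]:
    v,u=np.nonzero(d['region']);print(q,d['conf'],d['box'],ray(p,u.mean(),v.mean(),55))
print(proj(p,s['ee_pos']))
w=grab_frame('side');save(cv2.resize(w[210:320,260:420],(720,495),interpolation=cv2.INTER_CUBIC),'s2.png')
E
```

```text
time_s: 8.1
ee_pos: [531.7, -316.3, 276.9]
ee_rot: [179.9, -0.1, 179.9]
force: [1.2, 0.6, 0.1]
gripper_width: 0.7
time_s: 8.72
ee_pos: [529.4, -312.7, 103.8]
ee_rot: [179.7, -0.5, 179.9]
force: [0.4, -0.6, -0.4]
gripper_width: 0.4
[ 529.39109042 -312.72408636  103.76559056] [ 0.36392252 -0.64960629 -0.44156259]
start_button_top 0.6 [293.4, 201.2, 34.0, 30.2] [ 524.86880579 -320.93502308   55.        ]
reset_button_top 0.88 [202.3, 157.7, 41.8, 41.2] [ 496.58857975 -381.22872432   55.        ]
[[318.38373044 242.94631122]]
```

View pics/w2.png

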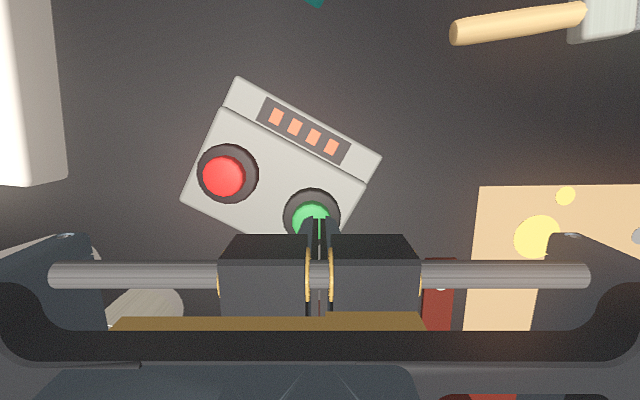

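View pics/s2.png

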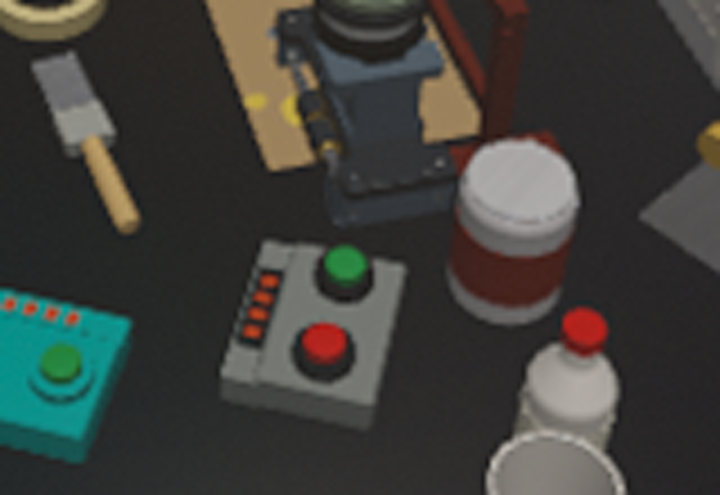

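In the wrist view the fingers are just above the green button at (311,215), with red at (224,175). The wrist's red estimate (497,-381) plus 72 mm along the timer's y gives green at (532,-317), which agrees with the other views. The side crop shows the fingers lined up above it, with tin and bottle clear.

```bash
python3 -m jog '0 0 0 0 0 -0.5 0;0 0 0 0 0 -1.1 0;0 0 0 0 0 -1.5 0;0 0 0 0 0 -1.5 0;0 0 0 0 0 -1.5 0'; python3 -c "
from h import *
grab_frame('side');s=env.state();print(s['ee_pos'],s['force'])"
```

```text
time_s: 9.55
ee_pos: [532.6, -314.7, 71.0]
ee_rot: [-180.0, 0.0, 179.9]
force: [0.7, -0.2, 0.1]
gripper_width: 0.3
[ 532.73420642 -314.77736346   71.27894371] [ 0.45527888 -0.40548984  0.26644404]
```

```bash
python3 -m jog '0 0 0 0 -0.1 -0.3 0;0 0 0 0 -0.1 -0.5 0;0 0 0 0 -0.1 -0.64 0;0 0 0 0 -0.1 -0.76 0;0 0 0 0 -0.1 -0.84 0'; python3 -m jog '0 0 0 0 0 0 0;0 0 0 0 0 -0.02 0;0 0 0 0 0 -0.02 0'; python3 -c "
from h import *
for i in range(4): grab_frame('side');s=env.state();print(s['ee_pos'],s['force'])"
```

```text
time_s: 10.22
ee_pos: [532.5, -317.3, 52.9]
ee_rot: [-180.0, 0.0, 179.9]
force: [-6.4, 2.9, 25.4]
gripper_width: 0.8
time_s: 10.6
ee_pos: [532.5, -317.3, 53.0]
ee_rot: [-179.9, 0.1, 179.9]
force: [-5.6, 2.1, 19.4]
gripper_width: 0.7
[ 532.550684   -317.35152435   53.02282134] [-5.79386721  1.84793477 20.4013062 ]
[ 532.52259932 -317.34602311   52.99646994] [-4.92713156  3.0239828  21.14257377]
[ 532.51858597 -317.34034357   53.01321162] [-4.62993724  2.10632772 19.82789948]
[ 532.52952232 -317.33685017   52.98184837] [-5.96764018  2.88795861 19.59235664]
```

It stopped at z=53 with 20 N, which is more than the button's spring. Something other than the button may be carrying load, so I'll check the torque and a picture before going on.

```bash
python3 - <<'E'
from h import *
F=[];T=[]
for i in range(6):
  w=grab_frame('side');s=env.state();F.append(s['force']);T.append(s['torque'])
F=np.mean(F,0);T=np.mean(T,0);print(F,T)
for L in(-.15,-.17,-.2): print(L,'rx',1e3*(L*F[0]-T[1])/F[2],'ry',1e3*(T[0]+L*F[1])/F[2])
a=cv2.resize(w[210:320,260:420],(800,550),interpolation=cv2.INTER_CUBIC);save(a,'s3.png')
E
```

```text
[-5.39479833  1.95314876 20.25991754] [ 0.42469484  1.10835582 -0.02375855]
-0.15 rx -14.764920375115729 ry 6.501632092102166
-0.17 rx -9.439332725478922 ry 4.573540576359798
-0.2 rx -1.4509512510237157 ry 1.6814033027462494
```

View pics/s3.png

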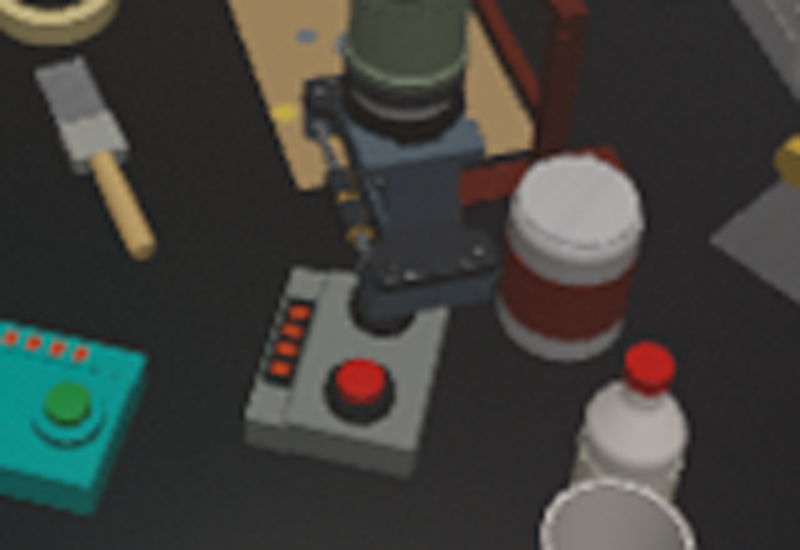

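The load acts at the fingertips, not the body. The flat shut tips (27x32 mm, 21 mm half-diagonal) overhang the 30 mm button, so they are probably sitting on the black rim. I'll back off, tilt so that one corner leads, and press with that.

```bash
python3 -m jog '0 0 0 0 0 0.5 0;0 0 0 0 0 1.2 0;-1 -2 0 0 0 1.6 0;-2 -4 0 0 0 1.6 0;-3 -6 0 0 0 1.6 0'; python3 -m jog '0 0 0 0 0 0 0;0 0 0 0 0 0 0'
python3 - <<'E'
from h import *
from scipy.spatial.transform import Rotation as Ro
p=camera_params('top')
w=grab_frame('side');s=env.state();print(s['ee_pos'],s['ee_rot'],s['force'])
R=Ro.from_euler('xyz',s['ee_rot'],degrees=True).as_matrix()
for a in(-16,16):
  for b in(-13.5,13.5): print(a,b,(R@[a,b,0]).round(1),(s['ee_pos']+R@[a,b,0]).round(1))
v,u=np.nonzero(np.ones((1,1)))
for q in('start_button_top','reset_button_top'):
  for d in spotter.trace(q,'side')[:2]:
    v,u=np.nonzero(d['region']);print(q,d['conf'],d['box'],ray('side',u.mean(),v.mean(),55))
pw=camera_params('wrist');w=grab_frame('wrist');save(w,'w3.png')
for q in('start_button_top','reset_button_top'):
  for d in spotter.trace(q,'wrist')[:2]:
    v,u=np.nonzero(d['region']);print(q,d['conf'],d['box'],ray(pw,u.mean(),v.mean(),55))
E
```

```text
time_s: 11.72
ee_pos: [533.8, -315.9, 90.7]
ee_rot: [-164.9, 28.1, -176.2]
force: [3.4, 2.2, -0.5]
gripper_width: 0.7
time_s: 11.98
ee_pos: [536.3, -316.8, 90.9]
ee_rot: [-165.1, 27.9, -176.3]
force: [0.7, 0.2, 0.2]
gripper_width: 0.6
[ 536.97476781 -317.28621462   91.18830444] [-165.08513571   27.91396959 -176.22632102] [ 0.50580759 -0.25806599  0.74363259]
-16 -13.5 [ 13.3 -12.2  10.6] [ 550.3 -329.5  101.7]
-16 13.5 [14.9 14.1  4.4] [ 551.8 -303.2   95.6]
16 -13.5 [-14.9 -14.1  -4.4] [ 522.1 -331.3   86.8]
16 13.5 [-13.3  12.2 -10.6] [ 523.6 -305.1   80.6]
reset_button_top 0.57 [328.2, 282.7, 8.3, 10.7] [ 493.7718207  -382.94727196   55.        ]
start_button_top 0.56 [309.6, 173.6, 41.9, 41.5] [ 529.39314378 -317.76515076   55.        ]
reset_button_top 0.59 [206.4, 119.6, 50.3, 49.1] [ 495.36322806 -380.48619659   55.        ]
```

View pics/w3.png

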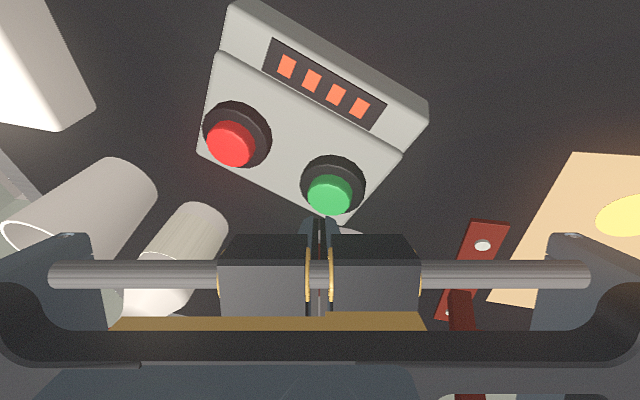

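The wrist view now shows the green button fully at (330,195), i.e. about (531,-318), and standing clear of its rim. The timer has not moved. I'll bring the leading corner down onto it.

```bash
python3 -m jog '0 0 0 0.1 -0.2 -0.3 0;0 0 0 0.1 -0.2 -0.6 0;0 0 0 0.1 -0.2 -0.9 0;0 0 0 0.1 -0.2 -0.9 0;0 0 0 0.1 -0.2 -0.9 0'; python3 -m jog '0 0 0 0 0 -0.1 0;0 0 0 0 0 -0.16 0;0 0 0 0 0 -0.2 0;0 0 0 0 0 -0.2 0;0 0 0 0 0 -0.2 0'; cat > f.py <<'E'
from h import *
from scipy.spatial.transform import Rotation as Ro
F=[]
for i in range(4): grab_frame('side');s=env.state();F.append(s['force'])
print(s['ee_pos'].round(1),np.mean(F,0).round(1),'corner',(s['ee_pos']+Ro.from_euler('xyz',s['ee_rot'],degrees=True).apply([16,13.5,0])).round(1))
E
python3 f.py
```

```text
time_s: 12.9
ee_pos: [537.9, -319.5, 68.3]
ee_rot: [-165.1, 27.5, -176.4]
force: [-0.9, -0.7, 0.4]
gripper_width: 0.6
time_s: 13.52
ee_pos: [538.5, -319.3, 64.0]
ee_rot: [-165.0, 27.4, -176.5]
force: [-2.1, -0.9, 3.7]
gripper_width: 0.6
[ 538.5 -319.3   63.9] [-2.5 -0.8  3.9] corner [ 525.1 -307.    53.5]
```

```bash
python3 -m jog '0 0 0 0 0 -0.06 0;0 0 0 0 0 -0.06 0;0 0 0 0 0 -0.06 0' >/dev/null; python3 f.py;  python3 -m jog '0 0 0 0 0 -0.06 0;0 0 0 0 0 -0.06 0;0 0 0 0 0 -0.06 0'>/dev/null; python3 f.py
```

```text
[ 538.7 -319.1   62.6] [-2.9 -1.8  4.5] corner [ 525.3 -306.9   52.1]
[ 538.9 -319.    61.4] [-3.4 -1.6  5.2] corner [ 525.5 -306.8   50.9]
```

The slope is about 0.5 N/mm, so it is riding on the button's spring. I'll continue to the stop, where the force should rise steeply.

```bash
python3 -m jog '0 0 0 0 0 -0.06 0;0 0 0 0 0 -0.06 0;0 0 0 0 0 -0.06 0' >/dev/null; python3 f.py;  python3 -m jog '0 0 0 0 0 -0.06 0;0 0 0 0 0 -0.06 0;0 0 0 0 0 -0.06 0'>/dev/null; python3 f.py
```

```text
[ 539.1 -319.1   60.8] [-7.  -0.9 11.4] corner [ 525.7 -306.9   50.4]
[ 539.2 -319.2   60.5] [-10.9   0.   17.3] corner [ 525.9 -307.    50. ]
```

The stop is reached: the knee is at about 5.2 N, which matches "5 N fully down". As I release I'll read the force curve to confirm the full travel.

```bash
for k in 1 2 3 4; do python3 -m jog '0 0 0 0 0 0.07 0;0 0 0 0 0 0.09 0;0 0 0 0 0 0.09 0'>/dev/null; python3 f.py; done
```

```text
[ 539.3 -318.9   61.3] [-4.  -1.6  6.2] corner [ 525.9 -306.6   50.8]
[ 539.3 -318.7   63.1] [-2.  -2.4  3.7] corner [ 525.9 -306.4   52.7]
[ 539.2 -318.5   65.3] [-0.7 -1.9  2.9] corner [ 525.8 -306.3   54.8]
[ 539.  -318.4   67.4] [ 0.8 -0.9  1.5] corner [ 525.6 -306.1   57. ]
```

Travel is confirmed: 1.5 N at corner z=57 and about 5.5 N at 50.8, so about 6 mm, fully pressed. I'll draw clear and check.

```bash
python3 -m jog '0 0 0 0 0 0.5 0;0 0 0 0 0 2 0;0 0 0 0 0 4.2 0;0 0 0 -1 1 6.4 0;0 0 0 -3 2 7.5 0'; python3 -m jog '0 0 0 -1.5 1 0 0;0 0 0 -3 2 0 0;0 0 0 -3 2 0 0;0 0 0 -3 2 0 0;0 0 0 -3 2 0 0'
python3 - <<'E'
from h import *
w=grab_frame('side');s=env.state();print(s['ee_pos'],s['force'],s['qvel'].round(2))
t=grab_frame('top')
save(cv2.resize(np.vstack([t[130:230,235:475],w[150:310,180:420]]),(720,780))[:600] if 0 else np.hstack([cv2.resize(t[135:285,240:440],(400,300),interpolation=cv2.INTER_CUBIC),cv2.resize(w[150:320,230:430],(400,300),interpolation=cv2.INTER_CUBIC)]),'end.png')
for q in('timer','start_button_top','reset_button_top'):
  for d in spotter.trace(q,'top')[:2]:
    v,u=np.nonzero(d['region']);print(q,round(d['conf'],2),ray('top',u.mean(),v.mean(),37 if q=='timer' else 55))
E
```

```text
time_s: 18.95
ee_pos: [466.5, -269.2, 256.7]
ee_rot: [-164.9, 27.4, -176.4]
force: [-0.2, -0.3, 0.7]
gripper_width: 0.9
time_s: 19.58
ee_pos: [391.6, -219.9, 253.9]
ee_rot: [-165.0, 27.2, -176.6]
force: [1.1, -0.5, 0.8]
gripper_width: 0.6
[ 391.56456534 -219.8888032   253.74450853] [ 0.04196237  0.83583511 -1.11101014] [ 0.02 -0.06  0.2  -0.01  0.12  0.05]
timer 0.97 [ 502.40447575 -339.62899293   37.        ]
timer 0.86 [ 283.16599179 -338.24962995   37.        ]
start_button_top 0.71 [670.72944313  -7.23145975  55.        ]
reset_button_top 0.62 [ 497.53102858 -377.98729178   55.        ]
reset_button_top 0.23 [653.14552216  -5.03128395  55.        ]
```

View pics/end.png

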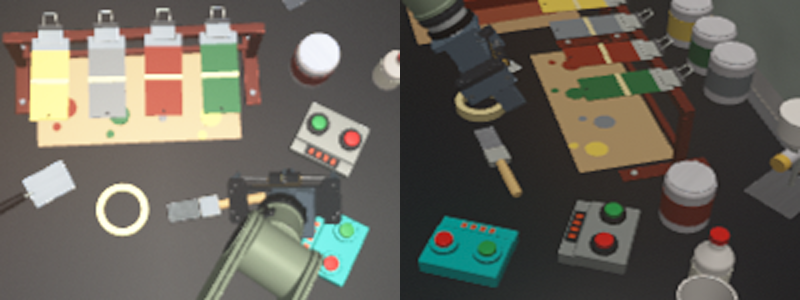

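The final pictures show the panels, timer and everything else in place. Both buttons are up and the arm is clear at z≈254. I'm handing in.

```bash
python3 -c "
from h import *
print(env.state()['time_s'],env.job_done())"
```

```text
the job is handed in; nothing more can be done
19.825 None
```

I touched the outer half of the red-brown panel, then pressed the grey timer's green button, drew clear, and handed the job in at 19.8 s.

- **Panel touch:** The shut fingertips rested lightly near the centre of the outer half, at about (557,-8). The force was about 2.6 N with the panel pressed 4.5 mm down, and it returned to about 0 N when I drew back.
- **First button press:** Pressing with flat fingertips stopped at z=53 with about 20 N, about 4 mm higher than the button's fully pressed height of 49 mm. I took it for the button's rim, though the button may have reached its stop then too. I backed off, tilted the tool and pressed again with one corner.
- **Second button press:** The force rose along the button's spring, from about 1.5 N to 5.2 N over about 6 mm. It then climbed steeply to about 17 N at the stop. The release curve agreed with a full press.
- **Mismatch:** The heights I worked out for the fingertip corner were about 2 mm higher than the stated button heights. I put this down to the tip's shape and went by the force instead.
- **Last checks:** The timer was where it had been, to within about 4 mm of measurement scatter. The red button was never touched, and the panels and the other things in view looked undisturbed. The arm was clear with no contact force. The last search for the green button missed it and reported a point on the panel rack, but the picture showed the button up.

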